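# Slide the spice-shelf board into its notches and turn the catch

### The job

Gently push the loaded wooden board along the rails of the low spice shelf, away from you, by its near edge until it drops into its locating notches, then withdraw and swing the wooden catch at the shelf's left side all the way round, so that it lies straight across behind the board. Use only your fingertips or the outside of the fingers: do not pick up or lift anything, do not touch the two jars riding on the board, which must stay standing on it, and do not disturb the other kitchen things around.

Things in the scene. Friction and masses are not known exactly. Their poses are not given: they have to be found in the camera images.
- rack: White shelf frame fixed on the range top: two rails 360 mm long. Origin: centre of its underside; x along the rails, away from the robot (the way to push), y left, z up. Running surfaces at z 45 mm, y +-50 to +-92 mm; free gap between, crossed only at x = +-150 mm by bars up to z 30 mm. Guide strips outside (y +-92 to +-98 mm, up to z 61 mm) keep the board straight, 2 mm play a side.
- notch (a point): Point on the rack's centre line, level with the running surfaces (x = +60, y = 0, z = 45 mm in the rack's frame): the centre of the board's underside comes here when it is home. Each rail has an outer notch 75 mm beyond and an inner one 75 mm before it, 22 mm long, 9 mm deep. The rails run on beyond the notches without an end stop; pushing on hard after the drop jams the board and topples the jars.
- board: Loose wooden board, 200 (x) x 180 (y) x 26 mm, 0.25 to 0.5 kg, lying across the rails, 60 to 120 mm short of home. Origin: centre of the plank's underside; x along the rails. It slides on four lugs 16 mm long, 7 mm deep, origin 52 mm above the rack's; at point notch (+-3 mm play) all lugs drop at once by 7 mm (origin 45 mm above the rack's) and the notches' far walls stop it. Sliding takes 3 to 9 N.
- board_edge (a point): Middle of the board's near, upright edge face (26 mm high), half way up: at x = -100 mm, y = 0, z = +13 mm in the board's frame. The place to push, in the +x direction of the rack.
- latch (a joint): Wooden catch on the rack's left: level bar 16 mm wide, z 62 to 86 mm, reaching 75 mm from its pivot. Angle in rad, anticlockwise from above: 0 = points to the robot, parallel to the rail; negative = swung outwards (left); 1.571 = at its stop, straight across behind the seated board. Starts at -0.45 to 0, stays where left, needs 1 N at its end. A board not home blocks it.
- latch_pivot (a point): Top of the catch's pivot axis, 86 mm above the range top, at x = -54 mm, y = +108 mm in the rack's frame.
- latch_end (a point): Middle of the top edge of the catch's free end, 75 mm from the pivot; turns with it.
- honey_jar: Low round glass jar with a dark lid, 65 mm diameter, 86 mm high, standing on the board's left far part. Origin: centre of its underside. Not to be touched.
- spice_jar: Slim round spice jar with a dark cap, 40 mm diameter, 94 mm high, standing on the board's right far part. Origin: centre of its underside. Not to be touched.
- salt_shaker: Salt shaker with a pale metal top, 44 mm diameter, 90 mm high, on the range top right of the rack. Origin: centre of its underside. Leave alone.
- cocoa_tin: Small tin, 58 mm diameter, 72 mm high, on the range top left of the rack's far part. Origin: centre of its underside. Leave alone.
- tumbler: Clear drinking glass, 81 mm diameter, 92 mm high, at the right. Origin: centre of its underside. Leave alone.
- mug: Two-tone mug, 90 mm diameter, 105 mm high, at the front right. Origin: centre of its underside. Leave alone.

How it is judged:
By the outcome, as a careful person would: the job done as asked, in the order asked, and still so for the second after the job is handed in, with the robot touching nothing.
It also fails if it takes over 64 s, if anything falls off the work surface, if the arm or the gripper's body presses on something with over 40 N, if the wrist force passes 120 N, or if a joint passes its speed limit or range.

### The arm

A 6-joint arm with a two-finger parallel gripper is mounted at the origin on a cart in front of the work surface, level with it; the furniture and walls round the work are solid. World frame = base frame: x ahead of the robot, y to its left, z up, the work surface at z = 0. Lengths are in m, angles in rad, forces in N, time in s.
With the tool pointing down it reaches from about 0.35 to 0.775 m from the base axis. Payload 7.3 kg.
Tool frame: the origin (TCP) lies on the mounting face of the last link; the fingertips stand 178 mm ahead of it and the grasp point (between the pads) lies 159 mm ahead of it (robot.tcp_to_tips is the distance from the TCP to the fingertips, in m); z points along the fingers, y is the direction in which the jaws open and shut (so a half turn about z gives the same grasp; the last joint's range is limited). The gripper opens to 92 mm and grips with 3 to 60 N. Pads are 19 mm wide; open, the fingers measure 130 mm over their backs; the gripper's body (75 mm by 190 mm) begins 47 mm behind the grasp point.
Start: joints at [1.201, 0.342, 1.524, -0, 1.275, -0.146], TCP at [0.116, 0.512, 0.405] pointing down, gripper open.
Joint ranges: [-2.53, 2.53], [-0.77, 2.02], [0.04, 2.7], [-1, 4.14], [0.28, 2.66], [-3.11, 3.11]. Speed limits (rad/s): [2.57, 2.57, 3.14, 3.14, 3.14, 3.14].

### API

Orientations are given as [roll, pitch, yaw] about the fixed x, y, z axes, in that order (R = Rz(yaw) Ry(pitch) Rx(roll)).
In Python, from cell import robot, viewer gives the robot as it stands.
- The arm moves only by the shell command python3 -m creep 'ROWS' [OPENING] [FORCE]. ROWS is JSON, a list that holds one entry, the list of rows, each a list of 6 numbers: the shift along the world's x, y, z in mm, then the turn, a rotation vector about the world's x, y, z in degrees. A call has 1 to 5 rows; each row shifts and turns the pose as measured when the row begins; what a row does not reach is not made up. A row lasts 1/12 s, in which the tool goes at most 41.7 mm and 7.16 degrees, less where a joint would pass 70% of its speed; a pose out of reach is approached as far as the arm can. A call with a gripper value outside its range is refused whole. OPENING is the closure, from -1 (fully open) to 1 (shut), set as the call begins (- or left out, the last holds). The fingers move at their own pace and stop on an object; FORCE is the grip in N (left out, the last holds). Time passes only in rows, so rows that do not move let the fingers close. It gives the time, the measured TCP pose, the force and the opening at its end, in the units of the state.
- robot.observe(): the state, without advancing time (a new reading comes with each control period).
- viewer.read_camera(name): name is "side" or "top" or "wrist"; returns the picture (420x560x3 uint8, blue, green, red); there is no depth.
- viewer.camera_model(name): a dict with "fx", "fy", "cx", "cy" (pixels), "pose" (4x4, takes a point from camera to world coordinates); the wrist camera has in their place "mount" (4x4, takes a point from camera to tool coordinates, whose origin is the TCP and whose axes are the flange's). Camera axes: x right, y up, looking along -z (the intrinsics and any distortion apply to the point x, -y, -z); pixel columns grow to the right and rows downward; lengths in m; the calibration is good to about 2 mm. A picture is of the moment at which its call begins: read the wrist's pose just before it. camera_model takes no time and is no camera call.
- robot.hand_in(): hands the job in, once; it reports no verdict.
The state is a dict: "time": time; "qpos": joint angles; "qvel": joint speeds; "joint_efforts": joint torques, N m; "tool_pos": TCP position; "tool_rot": TCP orientation; "contact_force": force on the tool from outside, world axes, zero at the start; "torque": the same for the moment, N m; "opening": finger opening in m.
Only numpy, scipy, OpenCV 4.12 (cv2) and the standard library are available. Lean on these libraries where they do the work, as an engineer would, in place of code of your own. Each camera call takes 0.05 s, during which the arm holds its last target. There are 200 camera calls.

## Working session

There is one attempt and no reset: what is moved stays moved. The work goes in short steps, Python scripts to look and compute and a shell command to move; the robot and the scene stay as the last step left them, time stands still between calls to the robot, and variables do not carry over. Pictures are saved under pics/ and viewed, about 8 in all and at most 12, crops included, and the job is handed in when it is done.

```bash
mkdir -p pics; ls; python3 - <<'E'
from cell import robot, viewer
import cv2, numpy as np
np.set_printoptions(precision=4,suppress=True)
s=robot.observe(); print(s)
for n in ["top","side"]:
    cv2.imwrite(f"pics/{n}0.png",viewer.read_camera(n)); m=viewer.camera_model(n); print(n,m)
E
```

```text
pics
{'time': 0.0, 'qpos': array([ 1.201 ,  0.3427,  1.5251,  0.    ,  1.2754, -0.146 ]), 'qvel': array([-0.0013,  0.0004,  0.0025, -0.    , -0.0006,  0.0006]), 'joint_efforts': array([ -0.0001, -43.1225, -24.4228,   0.0717,   0.0559,  -0.0001]), 'tool_pos': array([0.1164, 0.5118, 0.404 ]), 'tool_rot': array([-3.14  , -0.0003,  2.9178]), 'contact_force': array([-0.3769,  0.3216, -0.2817]), 'torque': array([ 0.0538, -0.0027,  0.0377]), 'opening': 0.09187552676903608}
top {'fx': 504.59475241761237, 'fy': 504.59475241761237, 'cx': 281.0185193155149, 'cy': 207.06305550977368, 'pose': array([[-0.0057,  0.9938, -0.1108,  0.4582],
       [-0.9998, -0.0035,  0.0203, -0.2602],
       [ 0.0198,  0.1109,  0.9936,  1.377 ],
       [ 0.    ,  0.    ,  0.    ,  1.    ]])}
side {'fx': 477.8941102464914, 'fy': 477.8941102464914, 'cx': 277.51176573443763, 'cy': 206.44718688954651, 'pose': array([[ 0.9505,  0.1386, -0.2781,  0.3228],
       [-0.3107,  0.4129, -0.8561, -1.1322],
       [-0.0038,  0.9002,  0.4356,  0.5294],
       [ 0.    ,  0.    ,  0.    ,  1.    ]])}
```

View pics/top0.png

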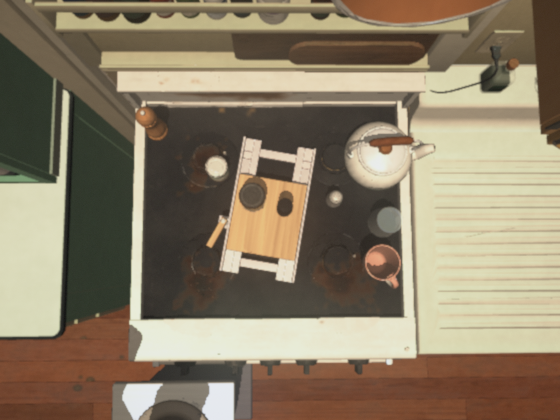

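View pics/side0.png

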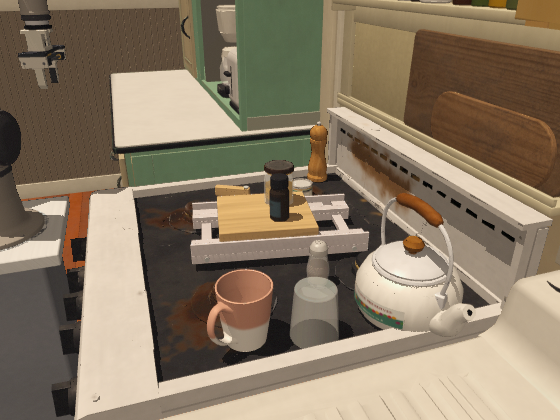

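```bash
python3 - <<'E'
import cv2
i=cv2.imread("pics/top0.png")[130:290,185:345]
i=cv2.resize(i,None,fx=3.75,fy=3.75,interpolation=cv2.INTER_CUBIC)
cv2.imwrite("pics/crop1.png",i)
E
```

```text
(no output)
```

View pics/crop1.png

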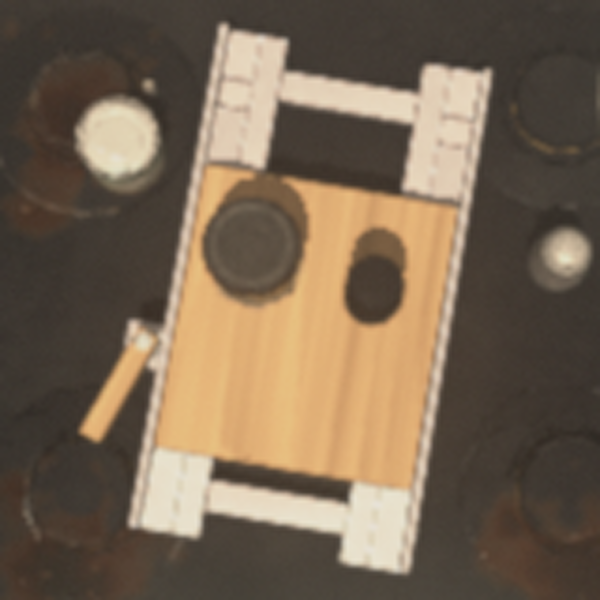

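```bash
cat > h.py <<'E'
import numpy as np, cv2
from cell import robot, viewer
from scipy.optimize import least_squares
np.set_printoptions(precision=4,suppress=True)
def ray(uv,z,n="top"):
    m=viewer.camera_model(n);P=m["pose"]
    d=P[:3,:3]@[(uv[0]-m["cx"])/m["fx"],-(uv[1]-m["cy"])/m["fy"],-1]
    o=P[:3,3]; return o+d*(z-o[2])/d[2]
def fit(loc,W):
    loc=np.array(loc,float);W=np.array(W)[:,:2]
    f=lambda p:(loc@np.array([[np.cos(p[2]),np.sin(p[2])],[-np.sin(p[2]),np.cos(p[2])]])+p[:2]-W).ravel()
    r=least_squares(f,[.5,0,-.15]); return r.x,r.fun.reshape(-1,2)
E
python3 - <<'E'
from h import *
c=lambda a:np.array(a)/3.75+[185,130]-0.4
C=[(-1,1),(-1,-1),(1,1),(1,-1)]
R=[ray(c(a),.061) for a in [(131,528),(409,573),(222,24),(491,70)]]
B=[ray(c(a),.078) for a in [(155,447),(410,488),(207,163),(461,204)]]
r,e=fit([(a*.18,b*.098) for a,b in C],R);print("rack",r,e*1e3)
b,e=fit([(a*.1,b*.09) for a,b in C],B);print("board",b,e*1e3)
cs,sn=np.cos(r[2]),np.sin(r[2]);M=np.array([[cs,-sn],[sn,cs]])
print("board in rack",M.T@(b[:2]-r[:2]))
pv=r[:2]+M@[-.054,.108];end=ray(c((92,437)),.086)[:2];print("pivot",pv,"end",end,"len",np.linalg.norm(end-pv))
q=M.T@(end-pv);print("angle",np.arctan2(-q[1],-q[0]))
print("pivot px world",ray(c((145,333)),.086))
for n,u,z in [("honey",(252,245),.164),("spice",(374,290),.172),("cocoa",(118,138),.072),("salt",(567,250),.09)]:
    w=ray(c(u),z)[:2];print(n,w,M.T@(w-r[:2]))
print("edge",b[:2]+M@[-.1,0],"home edge",r[:2]+M@[-.04,0],"dir",M[:,0])
E
```

```text
rack [ 0.6021 -0.2537 -0.1715] [[ 0.3785  0.8788]
 [-1.1597 -0.9491]
 [ 0.3533  1.1671]
 [ 0.4279 -1.0969]]
board [ 0.5799 -0.25   -0.1737] [[ 0.8367  0.901 ]
 [-1.4447 -2.3222]
 [ 1.2208  1.1501]
 [-0.6129  0.2711]]
board in rack [-0.0225 -0.0001]
pivot [ 0.5673 -0.1381] end [ 0.5028 -0.103 ] len 0.0734043643697534
angle -0.3276495707508217
pivot px world [ 0.5735 -0.1384  0.086 ]
honey [ 0.6234 -0.2143] [0.0143 0.0425]
spice [ 0.593  -0.2928] [-0.0023 -0.04  ]
cocoa [ 0.7116 -0.1173] [0.0847 0.1531]
salt [ 0.6293 -0.4279] [ 0.0566 -0.167 ]
edge [ 0.4813 -0.2329] home edge [ 0.5626 -0.2469] dir [ 0.9853 -0.1706]
```

The top crop shows the rack corners at (131,528), (409,573), (222,24) and (491,70). The board corners are at (155,447) to (461,204), and the catch end is at (92,437). The fits agree to about 1–2 mm: the board is 82 mm short of home and the catch is at −0.33 rad. I'm moving over with the fingers closed.

```bash
python3 -m creep '[[[22,-35,0,0,0,3],[22,-35,0,0,0,0],[22,-35,0,0,0,0],[22,-35,0,0,0,0],[22,-35,0,0,0,0]]]' 1 20; python3 -m creep '[[[22,-35,0,0,0,0],[22,-35,0,0,0,0],[22,-35,0,0,0,0],[22,-35,0,0,0,0],[12,-40,0,0,0,0]]]'
```

```text
time: 0.52
tool_pos: [0.2243, 0.3365, 0.401]
tool_rot: [-3.139, -0.003, 2.985]
contact_force: [0.7, 0.3, 0.1]
opening: 0.0634
time: 0.93
tool_pos: [0.3233, 0.1539, 0.4005]
tool_rot: [-3.139, -0.002, 2.988]
contact_force: [0.6, -0.0, 0.6]
opening: 0.0298
```

```bash
python3 -m creep '[[[12,-39,0,0,0,-1],[12,-39,0,0,0,0],[12,-39,0,0,0,0],[12,-39,0,0,0,0],[12,-39,0,0,0,0]]]'; python3 -m creep '[[[12,-39,0,0,0,0],[12,-39,0,0,0,0],[12,-39,0,0,0,0],[12,-39,0,0,0,0],[0,0,0,0,0,0]]]'
```

```text
time: 1.35
tool_pos: [0.3815, -0.0461, 0.4004]
tool_rot: [-3.139, -0.002, 2.969]
contact_force: [2.2, 1.3, -0.2]
opening: 0.0012
time: 1.77
tool_pos: [0.4288, -0.2122, 0.3992]
tool_rot: [-3.138, -0.001, 2.962]
contact_force: [0.4, -0.1, -0.3]
opening: 0.0009
```

```bash
python3 -m creep '[[[9,-13,-35,0,0,0.5],[0,0,-35,0,0,0],[0,0,-35,0,0,0],[0,0,-30,0,0,0],[0,0,-20,0,0,0]]]'; python3 - <<'E'
from h import *
s=robot.observe();print(s['tool_pos'],s['tool_rot'])
for n in ["side","wrist"]: cv2.imwrite(f"pics/{n}1.png",viewer.read_camera(n))
a=cv2.imread("pics/side1.png")[60:300,120:400];cv2.imwrite("pics/s1.png",cv2.resize(a,None,fx=2.5,fy=2.5))
E
```

```text
time: 2.18
tool_pos: [0.4384, -0.2295, 0.2423]
tool_rot: [-3.132, 0.01, 2.965]
contact_force: [-0.5, 0.4, -0.1]
opening: 0.0006
[ 0.4384 -0.2295  0.2423] [-3.1325  0.0098  2.9646]
```

View pics/s1.png

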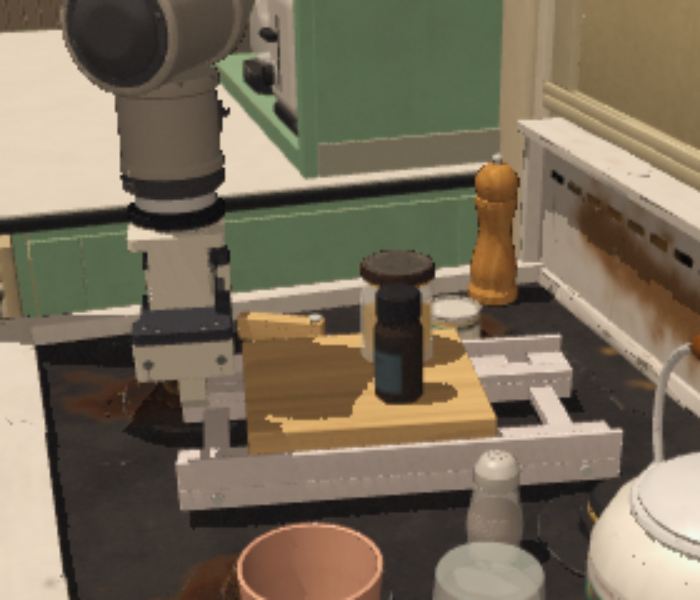

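Side view: closed fingers stand between the rails about 35 mm behind the board's near edge, at the right height. The jars are upright. I'll lower a little and approach.

```bash
python3 -m creep '[[[8,3,-6,0,0,0.3],[8,-1,0,0,0,0],[4,-1,0,0,0,0],[0,0,0,0,0,0]]]'; python3 -m creep '[[[4,-0.7,0,0,0,0],[4,-0.7,0,0,0,0],[4,-0.7,0,0,0,0]]]';  python3 -m creep '[[[4,-0.7,0,0,0,0],[4,-0.7,0,0,0,0]]]'
```

```text
time: 2.62
tool_pos: [0.4615, -0.2282, 0.2391]
tool_rot: [-3.133, 0.01, 2.971]
contact_force: [-0.2, -0.1, 0.2]
opening: 0.0008
time: 2.87
tool_pos: [0.4743, -0.23, 0.2412]
tool_rot: [-3.132, 0.011, 2.972]
contact_force: [-4.7, 0.8, -2.1]
opening: 0.0007
time: 3.03
tool_pos: [0.4817, -0.2311, 0.2411]
tool_rot: [-3.133, 0.006, 2.972]
contact_force: [-7.7, 1.0, 5.1]
opening: 0.0001
```

```bash
python3 -m creep '[[[-6,1,0,0,-0.5,0],[0,0,-6,0,0,0],[0,0,-4,0,0,0],[0,0,0,0,0,0]]]'; python3 -m creep '[[[4,-0.7,-1,0,0,0],[4,-0.7,0,0,0,0],[4,-0.7,0,0,0,0]]]';  python3 -m creep '[[[4,-0.7,0,0,0,0],[4,-0.7,0,0,0,0],[4,-0.7,0,0,0,0]]]'
```

```text
time: 3.37
tool_pos: [0.477, -0.2308, 0.2312]
tool_rot: [-3.132, 0.021, 2.972]
contact_force: [0.2, 0.7, 0.2]
opening: 0.0002
time: 3.62
tool_pos: [0.4868, -0.2324, 0.2294]
tool_rot: [-3.135, 0.011, 2.972]
contact_force: [-9.0, 0.6, 6.4]
opening: 0.0003
time: 3.87
tool_pos: [0.4959, -0.2339, 0.2289]
tool_rot: [-3.137, -0.004, 2.972]
contact_force: [-9.8, 0.7, 7.2]
opening: 0.0001
```

```bash
python3 -m creep '[[[4,-0.7,0,0,0,0],[4,-0.7,0,0,0,0],[4,-0.7,0,0,0,0],[4,-0.7,0,0,0,0],[4,-0.7,0,0,0,0]]]'; python3 -m creep '[[[4,-0.7,0,0,0,0],[4,-0.7,0,0,0,0],[4,-0.7,0,0,0,0],[4,-0.7,0,0,0,0]]]'
```

```text
time: 4.28
tool_pos: [0.5105, -0.2367, 0.2289]
tool_rot: [-3.141, -0.031, 2.973]
contact_force: [-10.5, 1.1, 8.2]
opening: 0.0005
time: 4.62
tool_pos: [0.5221, -0.239, 0.229]
tool_rot: [3.14, -0.052, 2.973]
contact_force: [-10.3, 0.3, 7.7]
opening: 0.0004
```

```bash
python3 -m creep '[[[3,-0.5,0,0,-0.7,0],[3,-0.5,0,0,-0.7,0],[3,-0.5,0,0,-0.7,0],[3,-0.5,0,0,-0.7,0]]]'; python3 - <<'E'
from h import *
s=robot.observe();p=s['tool_pos'];print(p+[.178*s['tool_rot'][1],0,-.178])
i=viewer.read_camera("top")
cv2.imwrite("pics/top2.png",i)
cv2.imwrite("pics/top2c.png",cv2.resize(i[120:290,185:345],None,fx=3.5,fy=3.5,interpolation=cv2.INTER_CUBIC))
E
```

```text
time: 4.95
tool_pos: [0.5291, -0.2414, 0.2288]
tool_rot: [3.131, -0.025, 2.974]
contact_force: [-11.8, -0.7, 7.4]
opening: 0.0004
[ 0.5246 -0.2414  0.0508]
```

View pics/top2c.png

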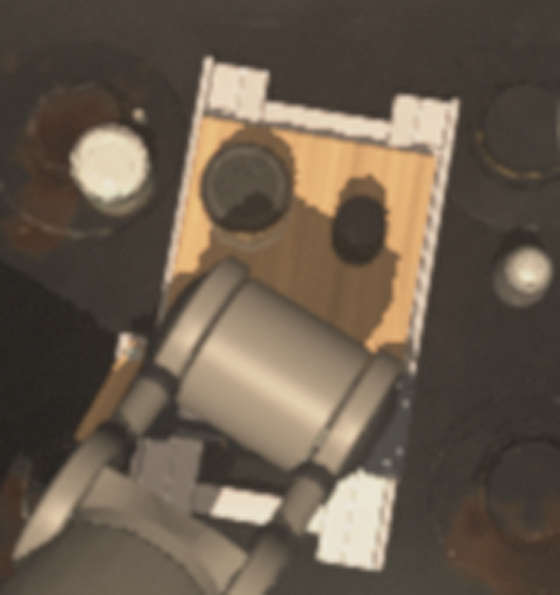

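```bash
cat >> h.py <<'E'
RK=np.array([.6021,-.2537]);TH=-.1715
M=np.array([[np.cos(TH),-np.sin(TH)],[np.sin(TH),np.cos(TH)]])
rack=lambda w:M.T@(np.array(w)[:2]-RK)
def tip():
    s=robot.observe();T=s['tool_rot']
    from scipy.spatial.transform import Rotation as Ro
    t=s['tool_pos']+Ro.from_euler('xyz',T).apply([0,0,.178]);print("tip",t,"rack",rack(t),"F",s['contact_force'],s['time'])
E
python3 - <<'E'
from h import *
for u in [(205,116),(437,155)]: print(rack(ray(np.array(u)/3.5+[185,120]-.4,.078)))
tip()
E
```

```text
[0.1313 0.089 ]
[ 0.1313 -0.087 ]
tip [ 0.5256 -0.2389  0.0509] rack [-0.0779  0.0015] F [-8.7781 -0.1723  5.5   ] 5.0
```

The board's far edge is at (205,116)–(437,155), which puts the board centre at rack x = +31 mm. That leaves 29 mm to go, and the fingertip position agrees.

```bash
python3 -m creep '[[[3,-0.4,0,0,-0.6,0],[3,-0.4,0,0,-0.6,0],[3,-0.4,0,0,-0.6,0],[3,-0.4,0,0,-0.6,0]]]'; python3 -m creep '[[[3,-0.4,0,0,-0.4,0],[3,-0.4,0,0,-0.4,0]]]';python3 -c "from h import *;tip()"
```

```text
time: 5.33
tool_pos: [0.5359, -0.2439, 0.2287]
tool_rot: [3.123, -0.004, 2.974]
contact_force: [-11.7, -1.1, 6.7]
opening: 0.0004
time: 5.5
tool_pos: [0.5394, -0.245, 0.2286]
tool_rot: [3.12, -0.0, 2.973]
contact_force: [-11.3, -1.1, 7.0]
opening: 0.0003
tip [ 0.54   -0.2412  0.0506] rack [-0.0633  0.0017] F [-11.3378  -1.1307   7.0351] 5.5
```

```bash
python3 -m creep '[[[3,-0.3,0,0,-0.3,0],[3,-0.3,0,0,-0.3,0],[2.5,-0.3,0,0,-0.3,0]]]';python3 -c "from h import *;tip()"; python3 -m creep '[[[2.5,-0.3,0,0,-0.2,0],[2.5,-0.3,0,0,-0.2,0]]]';python3 -c "from h import *;tip()"
```

```text
time: 5.75
tool_pos: [0.5441, -0.2464, 0.2285]
tool_rot: [3.116, -0.0, 2.973]
contact_force: [-10.1, 0.9, 6.9]
opening: 0.0006
tip [ 0.5448 -0.242   0.0506] rack [-0.0585  0.0018] F [-10.0529   0.8609   6.8908] 5.75
time: 5.92
tool_pos: [0.5466, -0.2471, 0.2286]
tool_rot: [3.114, -0.003, 2.973]
contact_force: [-10.1, 0.2, 6.5]
opening: 0.0004
tip [ 0.5469 -0.2422  0.0506] rack [-0.0564  0.0019] F [-10.1123   0.1794   6.4703] 5.9167
```

```bash
for k in 1; do python3 -m creep '[[[2.5,-0.3,0,0,-0.3,0],[2.5,-0.3,0,0,-0.3,0]]]';python3 -c "from h import *;tip()"; done; python3 -m creep '[[[2.5,-0.3,0,0,-0.3,0]]]';python3 -c "from h import *;tip()"
```

```text
time: 6.08
tool_pos: [0.5492, -0.248, 0.2285]
tool_rot: [3.112, -0.003, 2.973]
contact_force: [-10.4, 0.4, 7.1]
opening: 0.0008
tip [ 0.5495 -0.2427  0.0505] rack [-0.0537  0.0019] F [-10.4262   0.4162   7.1369] 6.0833
time: 6.17
tool_pos: [0.5507, -0.2484, 0.2283]
tool_rot: [3.111, -0.002, 2.973]
contact_force: [-1.1, 0.6, 0.2]
opening: 0.0005
tip [ 0.5512 -0.2429  0.0504] rack [-0.052   0.0019] F [-1.1307  0.5868  0.1517] 6.1667
```

```bash
python3 -m creep '[[[2.5,-0.3,0,0,-0.3,0]]]';python3 -c "from h import *;tip()"
```

```text
time: 6.25
tool_pos: [0.5526, -0.2488, 0.2282]
tool_rot: [3.11, 0.0, 2.973]
contact_force: [-8.2, -0.6, 5.1]
opening: 0.0004
tip [ 0.5536 -0.2432  0.0503] rack [-0.0496  0.002 ] F [-8.2215 -0.613   5.0949] 6.25
```

Force fell to about 1 N at tip x = −52 mm, so the board has likely dropped. I'm withdrawing to look.

```bash
python3 -m creep '[[[-12,2,0,0,0,0],[-20,3.4,0,0,0,0],[-20,3.4,0,0,0,0],[-10,10,30,-1.5,0,0],[0,20,35,0,0,0]]]';python3 -m creep '[[[-20,30,20,0,0,0],[-10,40,0,0,0,0],[-10,40,0,0,0,0],[-10,40,0,0,0,0],[0,0,0,0,0,0]]]'; python3 - <<'E'
from h import *
tip()
t=viewer.read_camera("top");s=viewer.read_camera("side")
a=cv2.resize(t[130:290,190:330],(700,800)[::1] if 0 else (490,560),interpolation=cv2.INTER_CUBIC)
cv2.imwrite("pics/top3c.png",a)
cv2.imwrite("pics/side3c.png",cv2.resize(s[140:280,170:390],None,fx=3.4,fy=3.4,interpolation=cv2.INTER_CUBIC))
E
```

```text
time: 6.67
tool_pos: [0.4892, -0.2115, 0.2876]
tool_rot: [3.134, -0.002, 2.97]
contact_force: [0.5, -0.5, 0.6]
opening: 0.0006
time: 7.08
tool_pos: [0.4394, -0.0568, 0.3161]
tool_rot: [3.137, 0.018, 2.965]
contact_force: [-1.1, 0.1, 0.2]
opening: 0.0006
tip [ 0.4427 -0.0565  0.1382] rack [-0.1907  0.1671] F [-1.133   0.0963  0.2326] 7.0833
```

View pics/top3c.png

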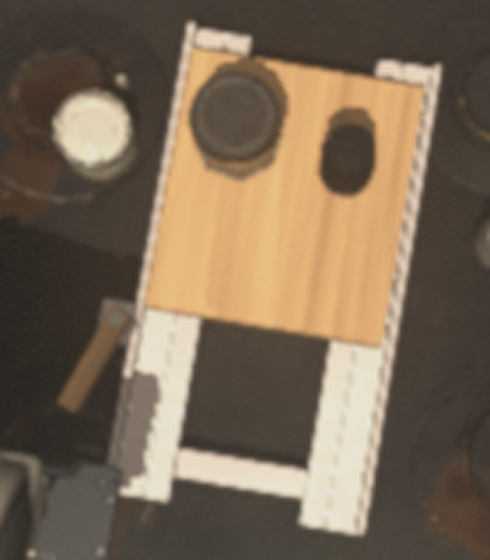

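View pics/side3c.png

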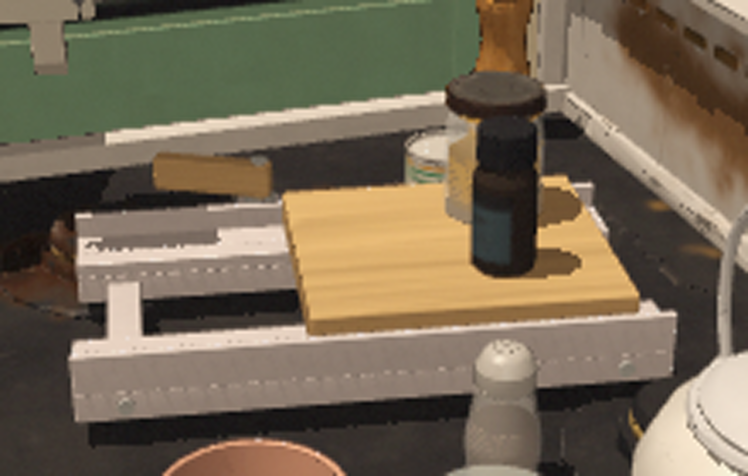

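```bash
python3 - <<'E'
from h import *
c=lambda a:np.array(a)/3.5+[190,130]-.4
B=[ray(c(a),.071) for a in [(147,306),(382,346),(190,50),(424,87)]]
b,e=fit([(a*.1,q*.09) for a,q in [(-1,1),(-1,-1),(1,1),(1,-1)]],B);print(rack(b),b[2],e*1e3)
m=viewer.camera_model("side");P=np.linalg.inv(m["pose"])
def proj(x,y,z):
    w=np.r_[RK+M@[x,y],z,1];q=P@w
    uv=np.array([m["cx"]+m["fx"]*q[0]/-q[2],m["cy"]-m["fy"]*q[1]/-q[2]]);return (uv+.4-[170,140])*3.4
print("strip nearR",proj(-.18,-.098,.061),"farR",proj(.18,-.098,.061))
for X in(.054,.057,.060,.063):
  for z in (.071,.078): print(X,z,[proj(X+a,y,z).round(1) for a,y in [(.1,-.09),(-.1,-.09),(-.1,.09)]])
print("end",rack(ray(c((69,408)),.086)))
E
```

```text
[0.0588 0.002 ] -0.1661502463068812 [[-1.7155  2.0494]
 [-1.0386 -1.4354]
 [ 1.9451  0.3277]
 [ 0.809  -0.9417]]
strip nearR [ 68.2945 357.9316] farR [679.5037 311.8684]
0.054 0.071 [array([634.5, 293.9]), array([300.9, 318.5]), array([272.4, 191.2])]
0.054 0.078 [array([635.3, 283.5]), array([300.7, 307.9]), array([272.1, 181.8])]
0.057 0.071 [array([639.4, 293.6]), array([306.1, 318.1]), array([276.8, 190.9])]
0.057 0.078 [array([640.2, 283.2]), array([305.8, 307.5]), array([276.5, 181.5])]
0.06 0.071 [array([644.3, 293.2]), array([311.2, 317.7]), array([281.2, 190.6])]
0.06 0.078 [array([645.1, 282.8]), array([311. , 307.1]), array([280.9, 181.2])]
0.063 0.071 [array([649.1, 292.9]), array([316.3, 317.4]), array([285.6, 190.3])]
0.063 0.078 [array([650. , 282.5]), array([316.1, 306.8]), array([285.3, 180.9])]
end [-0.1236  0.1311]
```

Board centre fits to rack x ≈ 59 mm. The side-view corners at (638,298), (308,322) and (283,193) match a top height of 71 mm, not 78 mm, so it's seated with both jars upright. Next is the catch. Its end is at rack (−124, 131), so the angle is −0.33 rad, and I'll bring the fingertips down on its outer side.

```bash
python3 -m creep '[[[30,0,0,0,1,0.3],[30,-1,0,0,0,0],[27,-1,0,0,0,0],[0,0,0,0,0,0],[0,0,0,0,0,0]]]';python3 -c "from h import *;tip()"
```

```text
time: 7.6
tool_pos: [0.5342, -0.0674, 0.3159]
tool_rot: [-3.14, 0.007, 2.967]
contact_force: [-0.6, 0.3, 0.6]
opening: 0.0005
tip [ 0.5354 -0.0679  0.1379] rack [-0.0975  0.1717] F [-0.6469  0.3393  0.6024] 7.6
```

```bash
python3 -m creep '[[[-8,10,-15,0,0,0],[0,0,-25,0,0,0],[0,0,-20,0,0,0],[0,0,-8,0,0,0],[0,0,0,0,0,0]]]';python3 -c "from h import *;tip()"
```

```text
time: 8.02
tool_pos: [0.5255, -0.0621, 0.2457]
tool_rot: [-3.139, 0.01, 2.961]
contact_force: [-1.0, 0.3, 0.4]
opening: 0.0004
tip [ 0.5271 -0.063   0.0677] rack [-0.1064  0.1752] F [-0.9746  0.2929  0.375 ] 8.0167
```

```bash
python3 -m creep '[[[-1.6,-5,2,0,0,0.2],[-1.6,-5,0,0,0,0.2],[-1.6,-5,0,0,0,0],[-1.6,-5,0,0,0,0]]]';python3 -c "from h import *;tip()";python3 -m creep '[[[-1.6,-5,0,0,0,0],[-1.6,-5,0,0,0,0],[-1.6,-5,0,0,0,0]]]';python3 -c "from h import *;tip()"
```

```text
time: 8.35
tool_pos: [0.5188, -0.0846, 0.2503]
tool_rot: [-3.139, 0.012, 2.968]
contact_force: [0.5, 0.8, -0.9]
opening: 0.0008
tip [ 0.5209 -0.0855  0.0723] rack [-0.1087  0.1518] F [ 0.456   0.8097 -0.8887] 8.35
time: 8.6
tool_pos: [0.5136, -0.1017, 0.2522]
tool_rot: [-3.138, 0.016, 2.967]
contact_force: [0.6, 1.4, 1.1]
opening: 0.0005
tip [ 0.5163 -0.1027  0.0743] rack [-0.1103  0.1341] F [0.6028 1.3578 1.1429] 8.6
```

```bash
python3 -m creep '[[[-2.4,-5.8,-1,0,0.2,0],[-2.4,-5.8,-1,0,0.2,0],[-2.4,-5.8,-1,0,0.2,0],[-2.4,-5.8,-1,0,0.2,0],[-2.4,-5.8,-1,0,0.2,0]]]';python3 -c "from h import *;tip()";python3 -m creep '[[[2.7,-5.4,-0.5,0,0,0],[2.7,-5.4,-0.5,0,0,0],[2.7,-5.4,-0.5,0,0,0],[2.7,-5.4,-0.5,0,0,0],[2.7,-5.4,-0.5,0,0,0]]]';python3 -c "from h import *;tip()"
```

```text
time: 9.02
tool_pos: [0.5015, -0.1339, 0.2485]
tool_rot: [-3.135, 0.002, 2.967]
contact_force: [0.3, 1.5, 0.3]
opening: 0.0003
tip [ 0.5017 -0.1352  0.0705] rack [-0.1192  0.0996] F [0.3349 1.5141 0.3155] 9.0167
time: 9.43
tool_pos: [0.5144, -0.164, 0.2444]
tool_rot: [-3.135, -0.003, 2.966]
contact_force: [0.4, 1.1, 0.6]
opening: 0.0005
tip [ 0.5136 -0.1649  0.0664] rack [-0.1023  0.0724] F [0.3581 1.1347 0.6306] 9.4333
```

```bash
python3 -m creep '[[[4.2,-1.6,1,0,0,0.2],[4.2,-1.6,1,0,0,0.2],[4.2,-1.6,0,0,0,0],[4.2,-1.6,0,0,0,0],[4.2,-1.6,0,0,0,0]]]';python3 -c "from h import *;tip()"
```

```text
time: 9.85
tool_pos: [0.5372, -0.1741, 0.2457]
tool_rot: [-3.135, -0.006, 2.974]
contact_force: [-1.0, -0.2, 0.1]
opening: 0.0008
tip [ 0.5359 -0.1751  0.0677] rack [-0.0786  0.0662] F [-0.9984 -0.2436  0.0627] 9.85
```

```bash
python3 -m creep '[[[3,-1,0,0,0,0],[3,-0.6,0,0,0,0]]]';python3 -c "from h import *;tip()"
```

```text
time: 10.02
tool_pos: [0.5442, -0.1759, 0.2457]
tool_rot: [-3.134, -0.006, 2.974]
contact_force: [-1.8, -0.6, -0.8]
opening: 0.0005
tip [ 0.543  -0.177   0.0677] rack [-0.0713  0.0655] F [-1.759  -0.5721 -0.8279] 10.0167
```

Near the stop, so I'll feel for it in small steps.

```bash
python3 -m creep '[[[2,-0.3,0,0,0,0]]]';python3 -m creep '[[[2,-0.3,0,0,0,0]]]';python3 -c "from h import *;tip()"
```

```text
time: 10.1
tool_pos: [0.5457, -0.1762, 0.2455]
tool_rot: [-3.134, -0.01, 2.974]
contact_force: [-14.7, -1.7, 8.7]
opening: 0.0004
time: 10.18
tool_pos: [0.5465, -0.1764, 0.2454]
tool_rot: [-3.134, -0.015, 2.975]
contact_force: [-13.7, 0.1, 9.2]
opening: 0.0005
tip [ 0.5436 -0.1772  0.0674] rack [-0.0707  0.0654] F [-13.7073   0.0975   9.1964] 10.1833
```

The force rose to 14 N at rack x = −71 mm, exactly the predicted stop position. I'm withdrawing.

```bash
python3 -m creep '[[[-10,2,0,0,0,0],[-20,3.4,0,0,0,0],[-20,3.4,5,0,0,0],[-10,2,35,0,-0.5,0],[0,10,35,0,0,0]]]';python3 -m creep '[[[-20,30,20,0,0,0],[-10,40,0,0,0,0],[-10,40,0,0,0,0],[-10,40,0,0,0,0],[0,0,0,0,0,0]]]'; python3 - <<'E'
from h import *
tip()
t=viewer.read_camera("top");s=viewer.read_camera("side")
a=cv2.resize(t[130:290,190:330],(490,560),interpolation=cv2.INTER_CUBIC)
b=cv2.resize(s[140:280,170:390],(740,471),interpolation=cv2.INTER_CUBIC)
cv2.imwrite("pics/top4c.png",a);cv2.imwrite("pics/side4c.png",b)
E
```

```text
time: 10.6
tool_pos: [0.4841, -0.1548, 0.3159]
tool_rot: [-3.14, -0.017, 2.975]
contact_force: [1.7, 0.0, 0.4]
opening: 0.0002
time: 11.02
tool_pos: [0.4335, -0.0006, 0.3459]
tool_rot: [-3.139, 0.005, 2.97]
contact_force: [-0.3, -0.4, -0.8]
opening: 0.0004
tip [ 0.4343 -0.0013  0.1679] rack [-0.2084  0.2201] F [-0.3082 -0.4081 -0.7536] 11.0167
```

View pics/top4c.png

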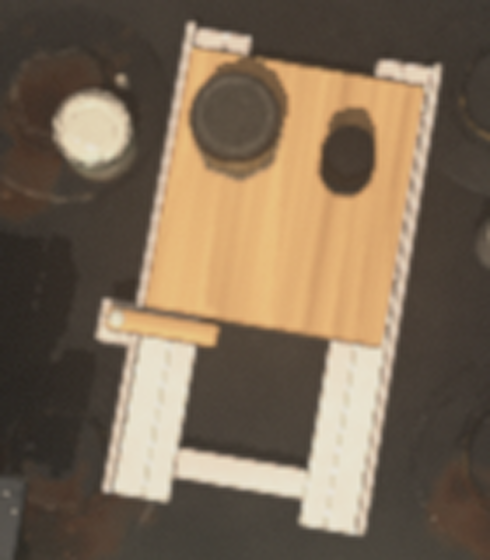

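View pics/side4c.png

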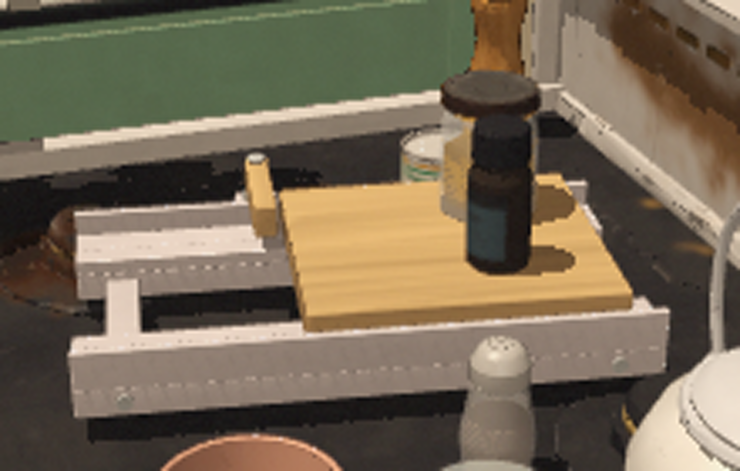

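The top view shows the catch running from (118,318) to (217,336), parallel to the board's near edge within about a degree. The board and jars haven't moved, and the arm is clear.

```bash
python3 -c "from h import *;tip();print(robot.hand_in())"
```

```text
tip [ 0.4366 -0.0054  0.168 ] rack [-0.2055  0.2164] F [-0.0279 -0.5618  0.1821] 11.1167
the job is handed in; nothing more can be done
None
```

The board is home in its notches with the catch straight across behind it, and I handed the job in at about 11 s of the 64 s allowed.

- **Board:** I pushed it about 82 mm with closed fingertips, at roughly 10–12 N, until the force fell away. The pictures fit its centre at about 59 mm along the rack (home is 60 ±3 mm). Its top is at about 71 mm, where 78 mm would mean it had not dropped.
- **Catch:** I swung it from −0.33 rad round to its stop, where the force rose to about 14 N at the expected position. It lies parallel to the board's near edge to within about 1°.
- **Surroundings:** Both jars are still standing on the board. The tin and salt shaker look unmoved; I did not compare the mug and tumbler before and after. The robot was clear of everything at hand-in.

**Small disagreements:** Single image points were off by up to about 2 mm in the position fits. After the drop the push briefly read about 8 N, and I stopped there. No check failed.

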